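# Lay the square tube into the welding jig

## Robot

A 6-joint arm with a two-finger parallel gripper is mounted at the origin on the work surface. World frame = base frame: x ahead of the robot, y to its left, z up, the work surface at z = 0. Lengths are in m, angles in rad, forces in N, time in s.
With the tool pointing down it reaches from about 0.325 to 0.775 m from the base axis. Payload 9.3 kg.
Tool frame: the origin (TCP) lies at the very end of the fingers, on their centre line; the grasp point (between the pads) lies 19 mm behind it (env.grip_depth is the distance from the TCP to the grasp point, in m); z points along the fingers, x is the direction in which the jaws open and shut, and the axes are right-handed (so a half turn about z gives the same grasp; the last joint's range is limited). The gripper opens to 85 mm and grips with 20 to 120 N. Pads are 22 mm wide; open, the fingers measure 114 mm over their backs; the gripper's body (76 mm by 85 mm) begins 54 mm behind the grasp point. The pads swing forward as they close: fully open they stand 13 mm farther back than shut.
Start: joints at [1.177, 0.259, 0.021, 1.334, 0, 1.418], TCP at [0.131, 0.534, 0.231] pointing down, gripper open.
Joint ranges: [-3.04, 3.04], [-0.91, 1.82], [-1.04, 1.36], [-1.92, 1.95], [-1.52, 1.45], [-3.14, 3.14]. Speed limits (rad/s): [2.22, 2.22, 2.79, 3.14, 3.14, 3.14].

## Interface

Orientations are given as a unit quaternion [w, x, y, z].
In Python, from cell import telemetry, vision, workorder, regions_of, env gives the robot as it stands. The module is installed in compiled form; this text tells all that it offers.
- The arm moves only by the shell command python3 -m jog 'ROWS'. ROWS is text: rows parted by semicolons, each of 7 numbers parted by spaces: the opening, from 0 (shut) to 1 (fully open), then the shift along the tool's x, y, z in mm, then the turn, a rotation vector about the tool's x, y, z in degrees. A call has 1 to 10 rows; each row shifts and turns the commanded pose from where the row before left it, along the tool's axes as they then stand; what a row does not reach is not made up. A row lasts 1/12 s, in which the tool goes at most 41.7 mm and 7.16 degrees, less where a joint would pass 70% of its speed; a pose out of reach is approached as far as the arm can. A call with a gripper value outside its range is refused whole. The fingers move at their own pace and stop on an object; the grip force is fixed at half the most. Time passes only in rows, so rows that do not move let the fingers close. It gives the time, the measured TCP pose, the force and the opening at its end, in the units of the state.
- telemetry.read_state(): the state, without advancing time (a new reading comes with each control period).
- vision.capture(name): name is "side" or "top" or "wrist"; returns a dict with "image" (420x560x3 uint8, blue, green, red), "z_map" (420x560 float32, m along the optical axis (not along the pixel's ray), 0 where there is no reading), "vertical_fov" (degrees; the focal length in pixels is half the picture's height over the tangent of half this angle, whatever the lens; pixels are square), "cx", "cy" (the principal point, pixels), "xyz" and "attitude" of the camera in the world. Camera axes: x right, y up, looking along -z (the intrinsics and any distortion apply to the point x, -y, -z); pixel columns grow to the right and rows downward; lengths in m; the calibration is good to about 2 mm. A picture is of the moment at which its call begins.
- workorder.close_job(): hands the job in, once; it reports no verdict.
Trained networks look in a picture, given as the dict that the camera call returned (one of the last four; its "shot" number tells which), for a name from the list of things; names that differ only in an ending like _2 or _b are one class to them, and where a whole thing is asked for, a point or a joint stands for the part that bears it (a point fixed in the world has none). Each returns a list of dicts, best first, with "p" (0 to 1); they miss things now and then, are a little off and sometimes report something else, mostly with a low value. They report only what shows in the picture. A call takes as long as a camera call. They do not tell look-alikes from the thing itself.
- regions_of(label, picture): "pixels" (420x560 bool, what is visible of it) and "position" ([column, row] in pixels, amid what is visible of it).
The state is a dict: "time": time; "joints": joint angles; "joint_velocities": joint speeds; "effort": joint torques, N m; "ee_pos": TCP position; "tool_rot": TCP orientation; "ft_force": force on the tool from outside, world axes, zero at the start; "wrist_torque": the same for the moment, N m; "width": finger opening in m.
Only numpy, scipy, OpenCV 4.12 (cv2) and the standard library are available. Lean on these libraries where they do the work, as an engineer would, in place of code of your own. Each camera call takes 0.05 s, during which the arm holds its last target.

## Task

A square steel tube stands on end in the channel of the welding jig. Using only the fingertips or the outside of the fingers, push it over so that it lies in the channel with its former top towards the end stop, then push it along until that end is home against the stop, and last tip the hinged hold-down arm over so that it rests on the tube. Do not lift or carry the tube, and leave everything else on the table where it is.

Things in the scene. Friction and masses are not known exactly. Their poses are not given: they have to be found in the camera images.
- jig: Fixed welding jig: dark steel bed 300 x 105 mm, 12 mm thick, with a channel along it. Origin: table level, on the channel's centre line, midway along the bed. +x: along the channel to the end stop (to the robot's left, within 26 degrees), +y: across it, towards the robot. Two rails (x -140 to 140 mm, 8 mm thick, tops 30 mm above the table) leave a channel 56 mm wide.
- stop_face (a point): Centre of the stop's face that the tube must touch: 130 mm along +x from the jig's origin, 37 mm above the table; same axes as the jig. The stop is a steel block across the channel, x 130 to 150 mm in the jig's frame, 72 mm wide, top 57 mm above the table.
- tube: Square steel tube 50 x 50 x 140 mm, about 0.6 kg, closed by flush black plugs. Origin: centre of the end that is lower at the start; z runs to the other end. Starts upright in the channel on the bed (top 152 mm above the table), sides parallel to the rails, 55 to 90 mm on the -x side of the jig's origin. Pushed near the top it tips, and falls by itself from 20 degrees on; lying, its top is at 62 mm.
- tube_foot (a point): Centre of the tube's end that is lower at the start. Pushed here when the tube lies, it slides along the channel at 3 to 12 N.
- tube_head (a point): Centre of the tube's end that is upper at the start (140 mm from the foot).
- hold_down (a joint): Angle of the hold-down arm, rad: 0 = level across the channel, resting on the lying tube; 1.57 = upright; it starts leaning outwards (to the jig's -y, away from the channel) at 1.8 to 2.05; end of travel 2.1, and -0.35 with no tube below. It falls slowly by its own weight, either way from upright; pushing it takes under 3 N.
- hold_down_hinge (a point): Hinge axis of the hold-down arm, parallel to the channel: in the jig's frame at x 60, y -47 mm, 68 mm above the table. Its bracket covers x 41 to 79 mm, y -36 to -58 mm, up to 74 mm above the table.
- hold_down_tip (a point): Free end of the hold-down arm, 78 mm from the hinge. The arm is a flat steel bar 24 mm wide (along the channel) and 12 mm thick, with a black rubber-covered end; at the start its tip points up and leans away from the channel and the robot.
- round_tube: Bystander: open steel tube offcut, 42 mm diameter, 90 mm tall, standing beside the jig. Leave it alone.
- bar_stub: Bystander: square bar stub 40 x 40 x 60 mm tall, standing beside the jig. Leave it alone.
- spray_can: Bystander: spray can, 60 mm diameter, 170 mm tall. Leave it alone.
- screw_jar: Bystander: glass jar with steel lid, 60 mm diameter, 80 mm tall. Leave it alone.
- angle_iron: Bystander: angle iron offcut, legs 40 mm, standing 80 mm tall. Leave it alone.
- hammer: Bystander: hammer lying flat, about 250 mm long. Leave it alone.
Not all that is in view belongs to the job. Leave any green, purple or red look-alike of the tube alone.

How it is judged:
By the outcome, as a careful person would: the job done as asked, in the order asked, and still so for the second after the job is handed in, with the robot touching nothing.
It also fails if it takes over 53 s, if anything falls off the work surface, if the arm or the gripper's body presses on something with over 40 N, if the wrist force passes 120 N, or if a joint passes its speed limit or range.

## Working session

There is one attempt and no reset: what is moved stays moved. The work goes in short steps, Python scripts to look and compute and a shell command to move; the robot and the scene stay as the last step left them, time stands still between calls to the robot, and variables do not carry over. Pictures are saved under pics/ and viewed, and the job is handed in when it is done.

```bash
mkdir -p pics
python3 - <<'E'
from cell import telemetry, vision, env
import cv2
s=telemetry.read_state(); print(s)
for n in ("side","top","wrist"):
    p=vision.capture(n); cv2.imwrite(f"pics/{n}0.png",p["image"])
    print(n,{k:v for k,v in p.items() if k not in("image","z_map")})
E
```

```text
{'time': 0.0, 'joints': array([1.17740732e+00, 2.59176722e-01, 2.07358451e-02, 1.33370229e+00,
       1.25985285e-05, 1.41820716e+00]), 'joint_velocities': array([ 4.23392698e-04,  7.87981448e-04, -6.68380050e-04, -7.27693959e-04,
        1.38923041e-03,  3.40585870e-06]), 'effort': array([ 4.17385927e-04, -5.55637658e+01,  3.44528496e+01,  1.37975521e-02,
       -1.90086394e-04,  1.08235136e-05]), 'ee_pos': array([0.13104476, 0.53385749, 0.23066438]), 'tool_rot': array([ 3.24673196e-04,  7.86917694e-01,  6.17057607e-01, -5.90018641e-04]), 'ft_force': array([ 0.28692851, -0.79646736,  0.91438029]), 'wrist_torque': array([0.04701023, 0.0155658 , 0.01430122]), 'width': 0.08556244972964347}
side {'vertical_fov': 55.00148847369225, 'cx': 282.5749073218931, 'cy': 213.35719463194027, 'xyz': array([ 0.42489502, -0.8264358 ,  0.76092203]), 'attitude': array([ 0.89429772,  0.44000113, -0.03221655, -0.07478424]), 'shot': 1}
top {'vertical_fov': 43.52397152889389, 'cx': 277.3262220093546, 'cy': 208.52560194355632, 'xyz': array([2.21481837e-01, 1.01192685e-03, 1.80798297e+00]), 'attitude': array([ 0.70499402,  0.06408349, -0.06254242, -0.70353762]), 'shot': 2}
wrist {'vertical_fov': 63.63881637899332, 'cx': 281.19935388988887, 'cy': 209.12916521668555, 'xyz': array([0.0490427 , 0.55456315, 0.37342793]), 'attitude': array([ 0.77589575, -0.1311608 , -0.10208055,  0.6085739 ]), 'shot': 3}
```

View pics/side0.png

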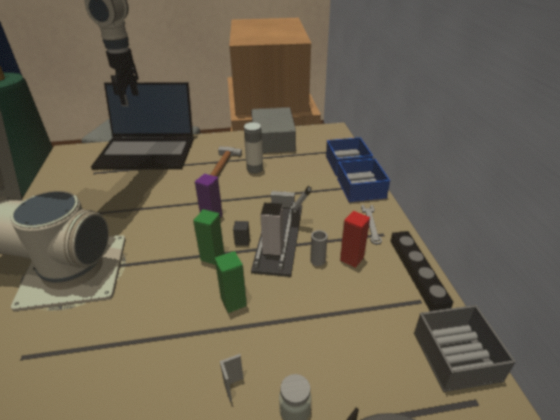

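View pics/top0.png

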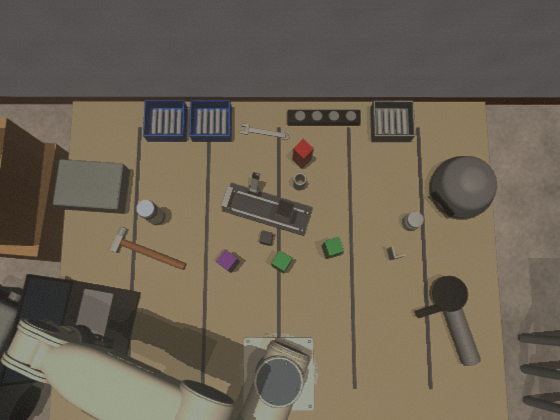

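View pics/wrist0.png

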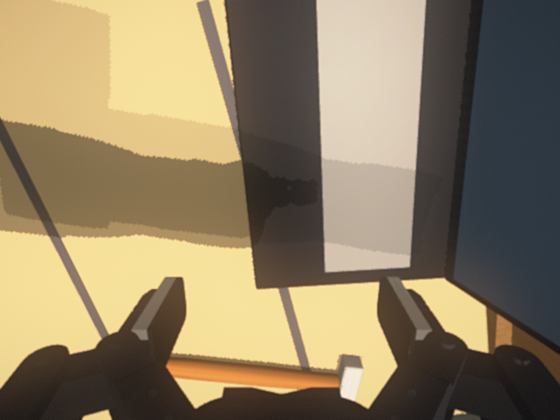

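The side view shows the jig at about (278,238), the tube upright at (271,228) and the hold-down leaning away at (305,200). The top view shows the stop at the left end (229,198) and the tube at about (286,210). Next I'll measure the poses.

```bash
cat > h.py <<'E'
import numpy as np, cv2
from scipy.spatial.transform import Rotation as R
from cell import telemetry, vision, regions_of, env
def rot(q): return R.from_quat([q[1],q[2],q[3],q[0]])
def pts(p,mask=None):
    f=210/np.tan(np.radians(p["vertical_fov"])/2)
    z=p["z_map"]; v,u=np.nonzero((z>0)&(mask if mask is not None else True))
    d=z[v,u]; c=np.c_[(u-p["cx"])/f*d,-(v-p["cy"])/f*d,-d]
    return rot(p["attitude"]).apply(c)+p["xyz"],u,v
def proj(p,X):
    f=210/np.tan(np.radians(p["vertical_fov"])/2)
    c=rot(p["attitude"]).inv().apply(np.atleast_2d(X)-p["xyz"])
    return np.c_[p["cx"]+f*c[:,0]/-c[:,2],p["cy"]-f*c[:,1]/-c[:,2]]
E
python3 - <<'E'
from h import *
for n in ("top","side"):
    p=vision.capture(n)
    np.savez(f"{n}.npz",**{k:v for k,v in p.items()})
    for l in ("jig","tube","hold_down","round_tube","bar_stub","spray_can"):
        for r in regions_of(l,p)[:4]:
            X,u,v=pts(p,r["pixels"])
            if len(X)<5: continue
            print(n,l,round(r["p"],2),np.round(r["position"]),len(X),"med",np.round(np.median(X,0),3),"min",np.round(X.min(0),3),"max",np.round(X.max(0),3))
            if l=="jig":
                np.save(f"jig_{n}.npy",X) if r is regions_of and 0 else None
                b=X[(X[:,2]<.075)]
                rect=cv2.minAreaRect((b[:,:2]*1000).astype(np.float32)); print("rect",rect)
                for lo,hi in((.02,.04),(.05,.064)):
                    t=X[(X[:,2]>lo)&(X[:,2]<hi)]
                    if len(t)>5: print(lo,len(t),t.mean(0).round(4),cv2.minAreaRect((t[:,:2]*1000).astype(np.float32)))
E
```

```text
top jig 0.8 [258. 208.] 2477 med [0.552 0.068 0.013] min [ 0.455 -0.115 -0.012] max [0.644 0.199 0.151]
rect ((555.6024169921875, 43.719818115234375), (311.6539306640625, 123.2060546875), 73.7472152709961)
0.02 445 [0.5407 0.0531 0.0281] ((547.2783203125, 41.35851287841797), (299.6458435058594, 98.22744750976562), 74.93573760986328)
0.05 118 [0.5808 0.1724 0.0566] ((594.1708374023438, 137.6049346923828), (60.97661590576172, 135.03872680664062), 22.74987030029297)
top tube 0.94 [304. 153.] 381 med [ 0.716 -0.076  0.131] min [ 0.691 -0.111 -0.002] max [ 0.752 -0.047  0.152]
top tube 0.82 [329. 245.] 287 med [ 0.4   -0.169  0.137] min [ 0.373 -0.201  0.019] max [ 0.429 -0.145  0.15 ]
top tube 0.77 [280. 258.] 259 med [ 0.355 -0.007  0.139] min [ 0.325 -0.036  0.045] max [0.387 0.019 0.149]
top tube 0.71 [225. 259.] 289 med [0.355 0.164 0.139] min [ 0.327  0.135 -0.006] max [0.39  0.205 0.149]
top hold_down 0.68 [254. 182.] 137 med [0.619 0.082 0.106] min [0.595 0.065 0.004] max [0.658 0.098 0.139]
top round_tube 0.62 [298. 178.] 155 med [ 0.633 -0.069  0.057] min [ 0.614 -0.089 -0.009] 
[... 1019 characters left out ...]
0.003] max [0.395 0.375 0.143]
side tube 0.73 [212. 233.] 1223 med [ 0.359 -0.027  0.093] min [ 0.309 -0.046 -0.002] max [0.392 0.115 0.143]
side tube 0.73 [351. 238.] 1288 med [ 0.721 -0.097  0.088] min [ 0.694 -0.118 -0.004] max [0.831 0.13  0.145]
side hold_down 0.74 [302. 194.] 156 med [0.624 0.07  0.11 ] min [ 0.597  0.06  -0.002] max [0.681 0.281 0.139]
side round_tube 0.91 [320. 249.] 537 med [ 0.634 -0.087  0.06 ] min [ 0.616 -0.096  0.   ] max [ 0.657 -0.025  0.093]
side bar_stub 0.76 [245. 232.] 396 med [0.443 0.025 0.043] min [ 0.42   0.016 -0.003] max [0.47  0.141 0.063]
side spray_can 0.73 [254. 147.] 868 med [0.519 0.399 0.099] min [ 0.491  0.387 -0.14 ] max [0.567 1.036 0.173]
```

```bash
cat > fit.py <<'E'
from h import *
from scipy.optimize import least_squares
def box(P,lo,hi):
    lo=np.array(lo);hi=np.array(hi);q=np.abs(P-(lo+hi)/2)-(hi-lo)/2
    return np.linalg.norm(np.maximum(q,0),axis=1)+np.minimum(q.max(1),0)
def sdf(P,tx):
    B=[([-150,-52.5,0],[150,52.5,12]),([-140,28,0],[140,36,30]),([-140,-36,0],[140,-28,30]),
       ([130,-36,0],[150,36,57]),([tx-25,-25,12],[tx+25,25,152]),([-999,-999,-50],[999,999,0]),([41,-58,0],[79,-36,74])]
    return np.min([box(P,*b) for b in B],axis=0)
if __name__=="__main__":
  sets={}
  for n in("top","side"):
    p=vision.capture(n); X,_,_=pts(p); X=X*1000
    sets[n]=X
  sets["both"]=np.r_[sets["top"],sets["side"]]
  for n,X in sets.items():
    e=np.array([548,40,np.radians(75),-70.,0])
    for k in range(4):
      c,s=np.cos(e[2]),np.sin(e[2]); M=np.array([[c,-s,0],[s,c,0],[0,0,1]])
      P=(X-[e[0],e[1],0])@M
      m=(abs(P[:,0])<165)&(abs(P[:,1])<62)&(P[:,2]<165)&~((P[:,0]>35)&(P[:,0]<85)&(P[:,1]<-25)&(P[:,2]>40))
      Y=X[m]
      def f(q):
        c,s=np.cos(q[2]),np.sin(q[2]); M=np.array([[c,-s,0],[s,c,0],[0,0,1]])
        return sdf((Y-[q[0],q[1],q[4]])@M,q[3])
      r=least_squares(f,e,loss="soft_l1",f_scale=2,x_scale=[1,1,.01,1,1]); e=r.x
    print(n,m.sum(),e.round(2),np.degrees(e[2]).round(2),"cost",np.median(abs(f(e))).round(2))
E
python3 fit.py
```

```text
top 3236 [ 5.416e+02  4.287e+01  1.270e+00 -6.441e+01  1.300e-01] 72.85 cost 2.35
side 3508 [ 5.433e+02  4.108e+01  1.270e+00 -6.450e+01  1.900e-01] 72.77 cost 1.02
both 6725 [ 5.4251e+02  4.1450e+01  1.2700e+00 -6.4590e+01  1.6000e-01] 72.94 cost 1.43
```

```bash
python3 -m jog '0 -20 20 0 0 0 0;0 -25 25 0 0 0 0;0 -25 25 0 0 0 0;0 -25 25 0 0 0 0;0 -25 25 0 0 0 0;0 -25 25 0 0 0 0;0 -25 25 0 0 0 0;0 -25 25 0 0 0 0;0 -25 25 0 0 0 0;0 -25 25 0 0 0 0'
cat > st.py <<'E'
from h import *
# report TCP in jig frame (mm), and move matrix jig->tool
def jf(P,j=(542.5,41.45,72.9)):
    a=np.radians(j[2]);c,s=np.cos(a),np.sin(a);M=np.array([[c,-s,0],[s,c,0],[0,0,1]]);return (np.asarray(P)*1000-[j[0],j[1],0])@M, M
def show(*targets):
    s=telemetry.read_state(); T=rot(s["tool_rot"]).as_matrix(); p,M=jf(s["ee_pos"])
    print("t",round(s["time"],2),"jig",p.round(1),"w",round(s["width"],3),"F",s["ft_force"].round(1),"toolaxes in jig",(M.T@T).round(3).tolist())
    for t in targets: print("to",t,"tool shift",(T.T@M@(np.array(t)-p)).round(1))
if __name__=="__main__":
    import sys; show(*[list(map(float,a.split(","))) for a in sys.argv[1:]])
E
python3 st.py=-130 2>/dev/null; python3 st.py -- 2>/dev/null; python3 -c "
from st import show; show([-135,0,231])"
```

```text
time: 1.78
ee_pos: [0.3111, 0.2362, 0.2315]
tool_rot: [0.0, 0.787, 0.617, 0.0]
ft_force: [0.7, -0.3, -0.7]
width: -0.0003
t 1.78 jig [118.1 278.5 231.5] w -0.0 F [ 0.7 -0.3 -0.7] toolaxes in jig [[0.998, 0.058, 0.001], [0.058, -0.998, -0.001], [0.0, 0.001, -1.0]]
to [-135, 0, 231] tool shift [-268.9  263.3    0.6]
```

```bash
python3 -m jog '0 -27 26 0 0 0 0;0 -27 26 0 0 0 0;0 -27 26 0 0 0 0;0 -27 26 0 0 0 0;0 -27 26 0 0 0 0;0 -27 26 0 0 0 0;0 -27 26 0 0 0 0;0 -27 26 0 0 0 0;0 -27 26 0 0 0 0;0 -26 26 0 0 0 3.3'; python3 -m jog '0 0 0 0 0 0 0;0 0 0 0 0 0 0;0 0 0 0 0 0 0' >/dev/null; python3 -c "
from st import show; show([-135,0,132])
from h import *
p=vision.capture('side'); cv2.imwrite('pics/s1.png',p['image'][100:320,150:450].repeat(2,0).repeat(2,1))
p=vision.capture('wrist'); cv2.imwrite('pics/w1.png',p['image'])"
```

```text
time: 2.62
ee_pos: [0.4996, -0.0875, 0.2314]
tool_rot: [0.0, 0.804, 0.594, 0.0]
ft_force: [1.0, 0.8, -0.3]
width: -0.0001
t 2.87 jig [-134.2    4.5  231. ] w -0.0 F [-0.8  0.7  0.5] toolaxes in jig [[1.0, -0.0, 0.0], [-0.0, -1.0, 0.001], [0.0, -0.001, -1.0]]
to [-135, 0, 132] tool shift [-0.8  4.6 99. ]
```

View pics/s1.png

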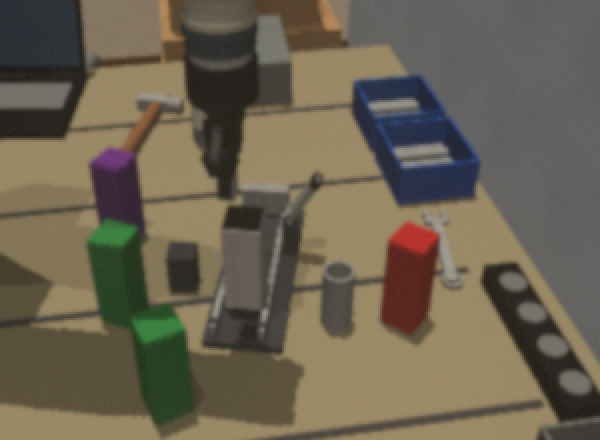

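View pics/w1.png

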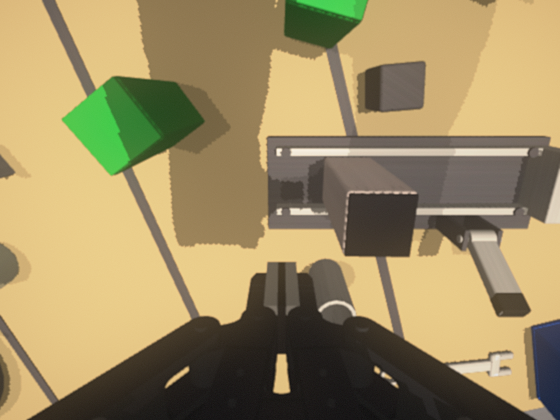

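Run:
```python
from st import *
def w(j): 
    _,M=jf([0,0,0]); return ((M@np.array(j,float))+[542.5,41.45,0])/1000
for n in ('side','wrist'):
    p=vision.capture(n); im=p['image'].copy()
    print(n,"tcp",proj(p,telemetry.read_state()["ee_pos"]).round())
    P=[[x,y,152] for x in(-89.5,-39.5) for y in(-25,25)]+[[150,-36,57],[150,36,57],[-150,52.5,12],[-150,-52.5,12],[150,52.5,12],[60,-47,68],[130,0,37]]
    for q in proj(p,np.array([w(a) for a in P])): cv2.circle(im,tuple(int(round(v)) for v in q),2,(0,255,255),-1)
    cv2.imwrite(f'pics/ov_{n}.png',im)
    for r in regions_of("hold_down",p)[:2]:
        X,_,_=pts(p,r["pixels"]); J,_=jf(X); J=J[(abs(J[:,0]-60)<16)&(J[:,2]>80)&(J[:,1]<-40)]
        if len(J): print(r["p"],len(J),np.degrees(np.arctan2(J[:,2]-68,J[:,1]+47)).mean().round(1),J.max(0).round(),J.min(0).round())
```

```text
side tcp [[263. 198.]]
0.64 101 114.2 [ 64. -42. 138.] [ 45. -86.  80.]
wrist tcp [[280. 278.]]
0.7 2411 113.2 [ 74. -46. 139.] [ 48. -90.  80.]
```

View pics/ov_wrist.png

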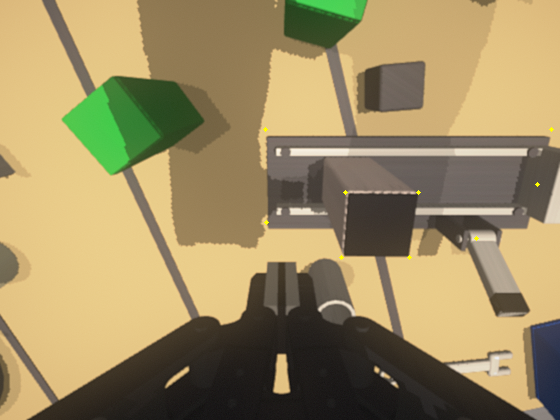

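View pics/ov_side.png

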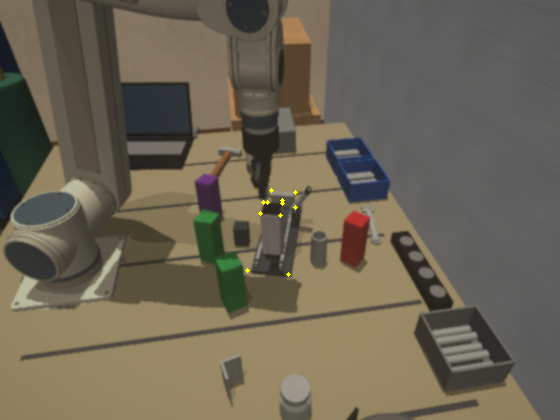

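Run:
```python
from st import *
from fit import sdf
from scipy.optimize import least_squares
p=vision.capture('wrist'); m=np.ones((420,560),bool); m[255:,:]=False
X,_,_=pts(p,m); J,_=jf(X)
k=(abs(J[:,0])<165)&(abs(J[:,1])<70)&(J[:,2]<160)&~((J[:,0]>35)&(J[:,1]<-25)&(J[:,0]<85))
J=J[k]
def f(q):
    c,s=np.cos(q[2]),np.sin(q[2]); M=np.array([[c,-s,0],[s,c,0],[0,0,1]])
    return sdf((J-[q[0],q[1],q[4]])@M,q[3])
for l in('soft_l1',):
    r=least_squares(f,[0,0,0,-64.5,0],loss=l,f_scale=2,x_scale=[1,1,.01,1,1]); print(r.x.round(3),np.median(abs(f(r.x))))
for lo,hi,nm in((145,158,'top'),(26,34,'rail'),(8,16,'bed')):
    t=J[(J[:,2]>lo)&(J[:,2]<hi)]; print(nm,len(t),np.percentile(t,[1,50,99],axis=0).round(1).tolist())
```

```text
[ 1.5480e+00 -8.6900e-01  2.0000e-03 -6.4488e+01  2.6800e-01] 0.45521453900697395
top 4571 [[-87.9, -22.2, 145.9], [-64.4, 2.9, 152.1], [-40.0, 24.2, 153.6]]
rail 3492 [[-136.4, -35.9, 26.7], [16.7, 29.4, 30.2], [132.4, 35.7, 33.8]]
bed 12930 [[-146.9, -58.4, 10.5], [22.8, 4.3, 12.3], [144.7, 44.2, 14.3]]
```

```bash
python3 -m jog '0 0 2 25 0 0 0;0 0 2 25 0 0 0;0 0 1 25 0 0 0;0 0 0 24 0 0 0;0 6 0 0 0 0 0;0 6 0 0 0 0 0;0 4 0 0 0 0 0;0 4 0 0 0 0 0;0 0 0 0 0 0 0;0 0 0 0 0 0 0'; python3 -m jog '0 4 0 0 0 0 0;0 4 0 0 0 0 0;0 4 0 0 0 0 0;0 4 0 0 0 0 0;0 4 0 0 0 0 0;0 4 0 0 0 0 0'; python3 -c "
from st import show; show()
from h import *
p=vision.capture('side'); cv2.imwrite('pics/s2.png',p['image'][100:320,150:450].repeat(2,0).repeat(2,1))
p=vision.capture('wrist'); cv2.imwrite('pics/w2.png',p['image'])"
```

```text
time: 4.05
ee_pos: [0.5102, -0.0676, 0.1333]
tool_rot: [0.001, 0.804, 0.594, 0.001]
ft_force: [-0.6, -0.2, -0.6]
width: -0.0001
time: 4.55
ee_pos: [0.5169, -0.0445, 0.1323]
tool_rot: [0.0, 0.804, 0.594, -0.0]
ft_force: [0.1, -1.4, 0.9]
width: -0.0004
t 4.55 jig [-89.7  -0.8 132.3] w -0.0 F [ 0.1 -1.4  0.9] toolaxes in jig [[1.0, 0.0, -0.0], [0.0, -1.0, -0.0], [-0.0, 0.0, -1.0]]
```

View pics/s2.png

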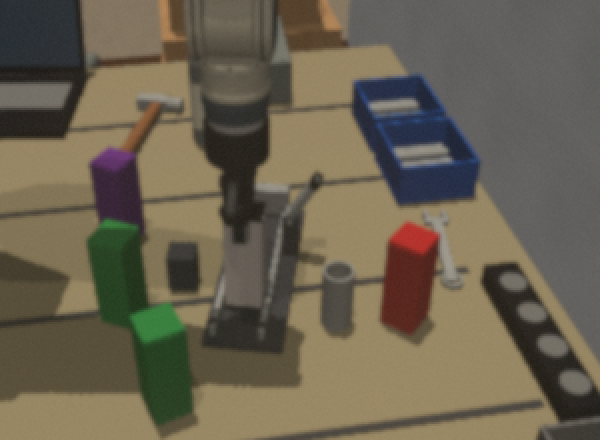

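View pics/w2.png

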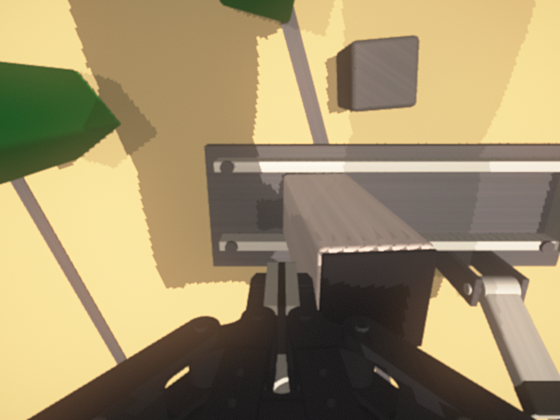

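The tube is beginning to lean: its top face (320–435, 250) has shifted right against the fingers at (283,290). I'll keep pushing.

```bash
python3 -m jog '0 5 0 0 0 0 0;0 5 0 0 0 0 0;0 5 0 0 0 0 0;0 5 0 0 0 0 0;0 5 0 0 0 0 0;0 5 0 0 0 0 0;0 5 0 0 0 0 0;0 5 0 0 0 0 0'; python3 -m jog '0 0 0 0 0 0 0;0 0 0 0 0 0 0;0 0 0 0 0 0 0;0 0 0 0 0 0 0'; python3 -c "
from st import show; show()
from h import *
p=vision.capture('side'); cv2.imwrite('pics/s3.png',p['image'][100:320,150:450].repeat(2,0).repeat(2,1))
p=vision.capture('wrist'); cv2.imwrite('pics/w3.png',p['image'])"
```

```text
time: 5.32
ee_pos: [0.5286, -0.0061, 0.1322]
tool_rot: [-0.0, 0.804, 0.594, -0.0]
ft_force: [-0.1, -0.7, 1.2]
width: 0.0001
time: 5.65
ee_pos: [0.5284, -0.0068, 0.1323]
tool_rot: [-0.0, 0.804, 0.594, -0.0]
ft_force: [0.8, -0.2, -0.4]
width: -0.0002
t 5.65 jig [-50.3  -0.7 132.3] w -0.0 F [ 0.8 -0.2 -0.4] toolaxes in jig [[1.0, -0.0, -0.0], [-0.0, -1.0, 0.0], [-0.0, -0.0, -1.0]]
```

View pics/s3.png

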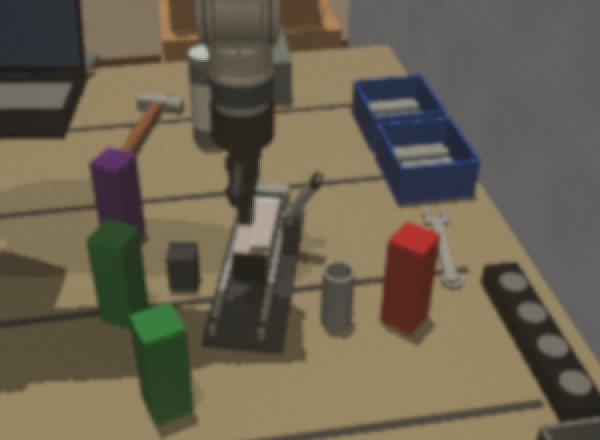

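View pics/w3.png

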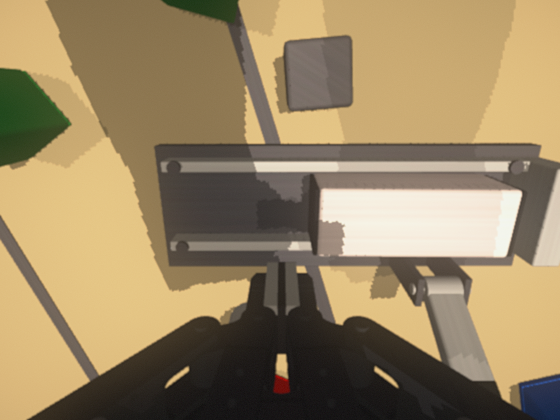

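The tube now lies in the channel; in the wrist view it runs from its foot at column 318 to its head at column 517, just short of the stop. I'll measure where it is.

```bash
cat > tb.py <<'E'
from st import *
def tb(n):
    p=vision.capture(n); X,u,v=pts(p); J,_=jf(X)
    t=J[(abs(J[:,1])<24)&(abs(J[:,2]-62)<4)&(J[:,0]>-110)&(J[:,0]<140)]
    print(n,len(t),"top of lying tube x 1/99%:",np.percentile(t[:,0],[.5,2,98,99.5]).round(1),"y",np.percentile(t[:,1],[1,99]).round(1),"z",np.median(t[:,2]).round(1))
    return p
E
python3 -c "
from tb import *
tb('wrist');tb('side');show([-85,-1,132],[-85,-1,42])"
```

```text
wrist 13809 top of lying tube x 1/99%: [-27.4 -25.3 109.7 131.3] y [-23.3  23.4] z 62.1
side 433 top of lying tube x 1/99%: [-31.8 -29.6 107.3 132.9] y [-23.7  22.9] z 61.9
t 5.85 jig [-50.3  -0.8 132.3] w 0.0 F [-0.4 -0.2  0.3] toolaxes in jig [[1.0, -0.0, -0.0], [-0.0, -1.0, -0.0], [-0.0, 0.0, -1.0]]
to [-85, -1, 132] tool shift [-34.7   0.2   0.3]
to [-85, -1, 42] tool shift [-34.7   0.2  90.3]
```

```bash
python3 -m jog '0 -18 0 0 0 0 0;0 -17 0 0 0 0 0;0 0 0 20 0 0 0;0 0 0 25 0 0 0;0 0 0 25 0 0 0;0 0 0 20 0 0 0;0 7 0 0 0 0 0;0 7 0 0 0 0 0;0 5 0 0 0 0 0;0 5 0 0 0 0 0'; python3 -m jog '0 3 0 0 0 0 0;0 3 0 0 0 0 0;0 3 0 0 0 0 0;0 3 0 0 0 0 0;0 3 0 0 0 0 0'; python3 -m jog '0 3 0 0 0 0 0;0 3 0 0 0 0 0;0 3 0 0 0 0 0'; python3 -c "
from tb import *
p=tb('wrist');show(); cv2.imwrite('pics/w4.png',p['image'])"
```

```text
time: 6.68
ee_pos: [0.5264, -0.0165, 0.0437]
tool_rot: [0.001, 0.804, 0.594, 0.001]
ft_force: [-1.0, 0.3, 0.1]
width: 0.0
time: 7.1
ee_pos: [0.5298, -0.0026, 0.0425]
tool_rot: [0.0, 0.804, 0.594, 0.0]
ft_force: [-0.3, -0.8, -0.5]
width: 0.0001
time: 7.35
ee_pos: [0.5323, 0.0056, 0.0423]
tool_rot: [0.0, 0.804, 0.594, -0.0]
ft_force: [-1.0, -3.2, 0.2]
width: -0.0
wrist 22846 top of lying tube x 1/99%: [-45.8 -31.3  79.8  83.7] y [-22.9  23.7] z 62.1
t 7.4 jig [-36.7  -0.8  42.3] w -0.0 F [-0.4 -1.4  0.7] toolaxes in jig [[1.0, -0.0, -0.0], [-0.0, -1.0, -0.0], [-0.0, 0.0, -1.0]]
```

View pics/w4.png

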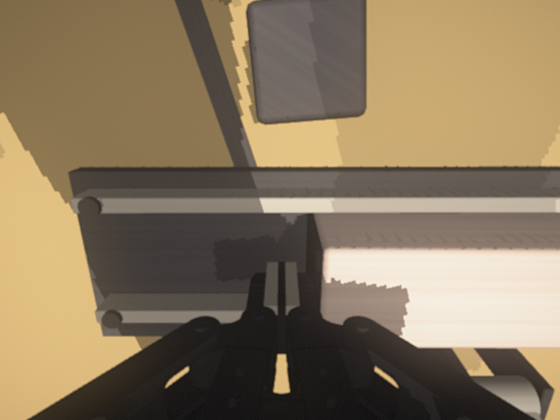

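The foot edge at column 308 is nearly touching the fingers at column 298. I'll push in short strokes and watch the force.

```bash
python3 -m jog '0 3 0 0 0 0 0;0 3 0 0 0 0 0;0 3 0 0 0 0 0'; python3 -m jog '0 3 0 0 0 0 0;0 3 0 0 0 0 0';python3 -m jog '0 2 0 0 0 0 0;0 2 0 0 0 0 0'; python3 -c "
from tb import *
p=tb('side');show()"
```

```text
time: 7.65
ee_pos: [0.535, 0.0144, 0.0423]
tool_rot: [0.0, 0.804, 0.594, -0.0]
ft_force: [-1.6, -3.1, 1.4]
width: 0.0001
time: 7.82
ee_pos: [0.5367, 0.0198, 0.0423]
tool_rot: [0.0, 0.804, 0.594, -0.001]
ft_force: [-4.4, -23.3, 2.2]
width: 0.0004
time: 7.98
ee_pos: [0.5373, 0.0198, 0.0424]
tool_rot: [0.003, 0.805, 0.593, -0.004]
ft_force: [-8.6, -36.5, 5.6]
width: -0.0
side 182 top of lying tube x 1/99%: [-37.8 -37.6 120.1 130.1] y [-23.9   8.6] z 61.9
t 8.03 jig [-22.4  -1.4  42.4] w 0.0 F [ -6.5 -28.8   3.5] toolaxes in jig [[1.0, -0.003, -0.011], [-0.003, -1.0, -0.001], [-0.011, 0.001, -1.0]]
```

Force jumped to 37 N with the tool stopped, so the head looks to be against the stop. I'll back off, rise and check.

```bash
python3 -m jog '0 -5 0 0 0 0 0;0 -15 0 0 0 0 0;0 -20 0 0 0 0 0;0 0 0 -30 0 0 0;0 0 0 -38 0 0 0;0 0 0 -38 0 0 0;0 0 0 -38 0 0 0;0 0 0 0 0 0 0;0 0 0 0 0 0 0'; python3 -c "
from tb import *
p=tb('wrist');show([60,-115,185]); cv2.imwrite('pics/w5.png',p['image'])
p=tb('side');cv2.imwrite('pics/s5.png',p['image'][100:320,150:450].repeat(2,0).repeat(2,1))"
```

```text
time: 8.78
ee_pos: [0.5273, -0.0139, 0.1885]
tool_rot: [0.001, 0.804, 0.594, 0.002]
ft_force: [-0.3, -0.6, -0.3]
width: -0.0001
wrist 9367 top of lying tube x 1/99%: [ -8.2  -6.1 128.9 134.3] y [-23.5  23.4] z 62.1
t 8.83 jig [-57.5  -0.9 186.7] w -0.0 F [ 0.5  0.1 -1. ] toolaxes in jig [[1.0, 0.0, 0.001], [0.0, -1.0, -0.001], [0.001, 0.001, -1.0]]
to [60, -115, 185] tool shift [117.5 114.2   2. ]
side 488 top of lying tube x 1/99%: [-12.5 -10.6 125.8 131.8] y [-23.5  23.2] z 62.0
```

View pics/w5.png

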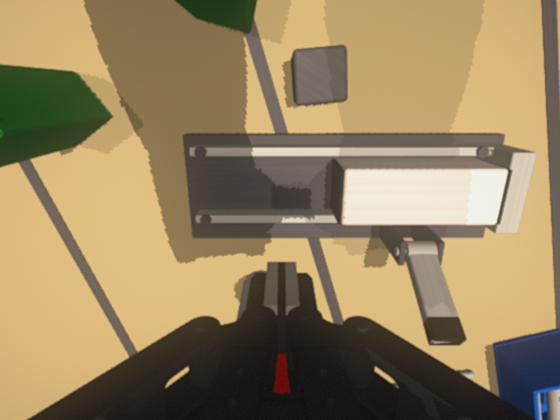

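View pics/s5.png

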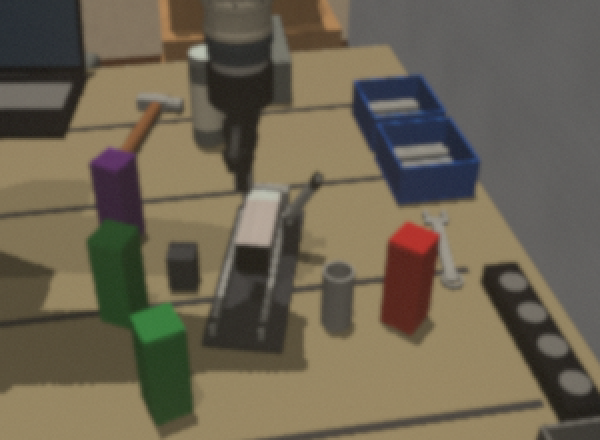

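The tube is home: the head edge meets the stop at column 505 with no gap, and the foot is at x of about -8 mm. Next is the hold-down, which leans at about 113°. I'll go round behind it above its tip.

```bash
python3 -m jog '0 10 25 0 0 0 0;0 20 25 0 0 0 0;0 22 25 0 0 0 0;0 22 25 0 0 0 0;0 22 18 0 0 0 0;0 22 0 0 0 0 0;0 0 0 0 0 0 0;0 0 0 0 0 0 0'; python3 -c "
from tb import *
p=vision.capture('wrist');show([61,-118,118],[61,-25,118]); cv2.imwrite('pics/w6.png',p['image'])
"
```

```text
time: 9.55
ee_pos: [0.6732, 0.065, 0.1837]
tool_rot: [-0.001, 0.804, 0.595, -0.001]
ft_force: [-0.4, 0.7, -0.3]
width: -0.0002
t 9.6 jig [  60.1 -118.   184.4] w 0.0 F [ 0.5 -0.1 -0.6] toolaxes in jig [[1.0, 0.001, -0.001], [0.001, -1.0, 0.003], [-0.001, -0.003, -1.0]]
to [61, -118, 118] tool shift [ 1.   0.2 66.4]
to [61, -25, 118] tool shift [  1.1 -92.8  66.7]
```

View pics/w6.png

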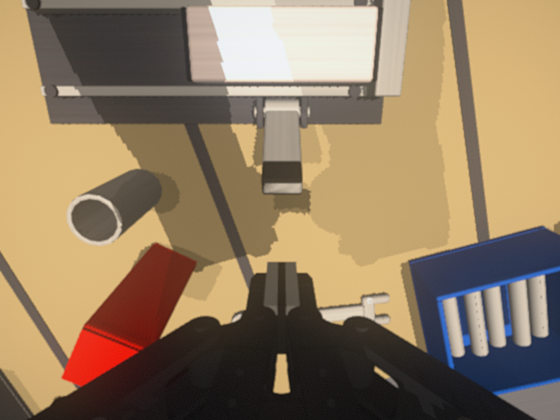

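The fingers are directly behind the arm tip (282,190), and the red block stays clear to the left. I'll go down and push.

```bash
python3 -m jog '0 1 0 22 0 0 0;0 0 0 22 0 0 0;0 0 0 22 0 0 0;0 0 0 0 0 0 0;0 0 -6 0 0 0 0;0 0 -6 0 0 0 0;0 0 -5 0 0 0 0;0 0 -5 0 0 0 0;0 0 -5 0 0 0 0;0 0 -5 0 0 0 0'; python3 -m jog '0 0 -5 0 0 0 0;0 0 -5 0 0 0 0;0 0 -5 0 0 0 0;0 0 -5 0 0 0 0;0 0 -5 0 0 0 0;0 0 -5 0 0 0 0'; python3 -c "
from tb import *
p=vision.capture('wrist');show([61,-30,118]); cv2.imwrite('pics/w7.png',p['image'])
"
```

```text
time: 10.43
ee_pos: [0.6431, 0.0743, 0.1212]
tool_rot: [0.0, 0.804, 0.594, 0.001]
ft_force: [-0.4, -0.6, 1.2]
width: 0.0001
time: 10.93
ee_pos: [0.6142, 0.0831, 0.1202]
tool_rot: [-0.0, 0.804, 0.594, -0.0]
ft_force: [0.1, 0.8, 0.6]
width: 0.0001
t 10.98 jig [ 60.9 -55.3 120.3] w -0.0 F [-0.2  0.4 -0.4] toolaxes in jig [[1.0, 0.0, -0.0], [0.0, -1.0, 0.001], [-0.0, -0.001, -1.0]]
to [61, -30, 118] tool shift [  0.1 -25.3   2.3]
```

View pics/w7.png

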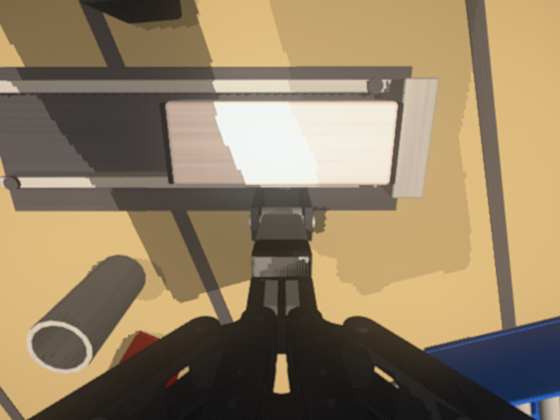

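```bash
python3 -m jog '0 0 -5 0 0 0 0;0 0 -5 0 0 0 0;0 0 -5 0 0 0 0;0 0 -5 0 0 0 0;0 0 -5 0 0 0 0;0 0 -4 0 0 0 0;0 0 0 0 0 0 0;0 0 0 0 0 0 0;0 0 0 0 0 0 0;0 0 0 0 0 0 0'; python3 -c "
from tb import *
p=vision.capture('wrist');show(); cv2.imwrite('pics/w8.png',p['image'])
"
```

```text
time: 11.82
ee_pos: [0.5872, 0.0914, 0.1203]
tool_rot: [0.0, 0.804, 0.594, 0.0]
ft_force: [-0.1, 0.2, -0.7]
width: 0.0
t 11.87 jig [ 60.9 -28.  120.2] w -0.0 F [ 0.2 -0.9 -0.4] toolaxes in jig [[1.0, -0.0, 0.0], [-0.0, -1.0, -0.0], [0.0, 0.0, -1.0]]
```

View pics/w8.png

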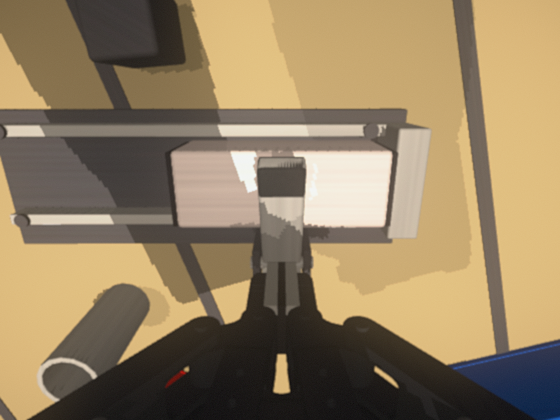

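The arm is past upright and falling, with its rubber end over the tube at (282,180). I'll retreat up and away and let it settle.

```bash
python3 -m jog '0 0 8 -10 0 0 0;0 0 10 -20 0 0 0;0 0 10 -30 0 0 0;0 0 10 -30 0 0 0;0 -20 20 0 0 0 0;0 -20 20 0 0 0 0;0 -20 10 0 0 0 0;0 0 0 0 0 0 0;0 0 0 0 0 0 0;0 0 0 0 0 0 0'; python3 -m jog '0 0 0 0 0 0 0;0 0 0 0 0 0 0;0 0 0 0 0 0 0;0 0 0 0 0 0 0;0 0 0 0 0 0 0;0 0 0 0 0 0 0;0 0 0 0 0 0 0;0 0 0 0 0 0 0'
cat > chk.py <<'E'
from tb import *
import sys
show()
for n in ('wrist','side'):
    p=tb(n); cv2.imwrite(f'pics/{n}_{sys.argv[1]}.png',p['image'] if n=='wrist' else p['image'][100:320,150:450].repeat(2,0).repeat(2,1))
    X,_,_=pts(p); J,_=jf(X); J=J[(abs(J[:,0]-61.5)<9)&(J[:,1]>-38)&(J[:,1]<28)&(J[:,2]>64)&(J[:,2]<170)]
    if len(J)>5:
        q=np.polyfit(J[:,1],J[:,2],1); print(n,"arm pts",len(J),"z at y=-30,0,25",np.polyval(q,[-30,0,25]).round(1),"slope rad",np.arctan(q[0]).round(3))
E
python3 chk.py a
```

```text
time: 12.7
ee_pos: [0.6532, 0.0085, 0.2101]
tool_rot: [-0.0, 0.804, 0.594, -0.0]
ft_force: [-0.0, 0.2, -0.4]
width: 0.0
time: 13.37
ee_pos: [0.6534, 0.0083, 0.2103]
tool_rot: [0.0, 0.804, 0.594, -0.0]
ft_force: [0.2, -0.1, 0.1]
width: 0.0
t 13.37 jig [   0.9 -115.7  210.3] w 0.0 F [ 0.2 -0.1  0.1] toolaxes in jig [[1.0, 0.0, -0.0], [0.0, -1.0, -0.0], [-0.0, 0.0, -1.0]]
wrist 9594 top of lying tube x 1/99%: [ -8.1  -6.1 129.8 135.8] y [-23.8  22.7] z 62.1
wrist arm pts 2284 z at y=-30,0,25 [74.1 74.3 74.5] slope rad 0.007
side 387 top of lying tube x 1/99%: [-12.3 -11.3 128.2 135.8] y [-23.6  23.5] z 61.9
side arm pts 85 z at y=-30,0,25 [73.6 74.  74.3] slope rad 0.013
```

View pics/wrist_a.png

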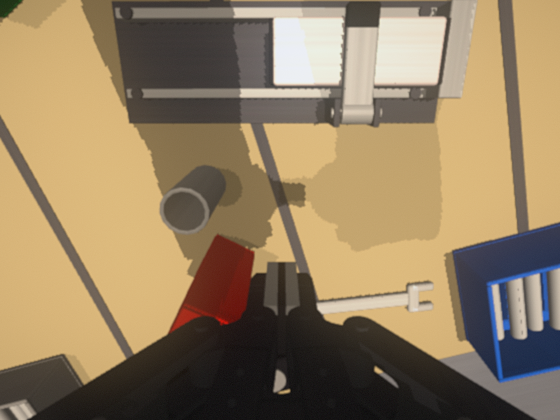

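View pics/side_a.png

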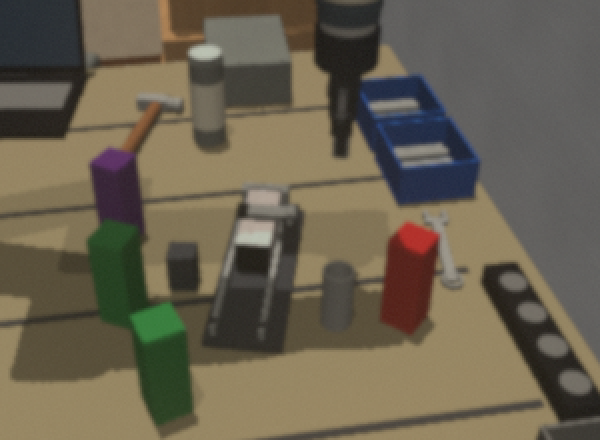

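```bash
python3 -c "
from cell import workorder; print(workorder.close_job())"
```

```text
the job is handed in; nothing more can be done
None
```

The job is done and handed in at about 13.5 s of the 53 s allowed; no verdict is reported.

**What I did:** With the gripper shut, I tipped the tube over by pushing near its top, and it fell into the channel with its former top towards the stop. I then pushed the foot about 20 mm along until the force rose to about 37 N and the tool stopped. Last, I pushed the hold-down past upright from behind, and it fell onto the tube by itself.

**Last checks:**
- **Tube:** The top of the lying tube measured 62 mm above the table. The wrist camera put its foot at x = -8 mm, which puts its head within about 1 mm of the stop. The picture showed no gap.
- **Hold-down:** It lies level on the tube, with its upper face at 74 mm and a slope of about 0.01 rad.
- **Surroundings:** The robot was clear of everything, with no contact force. The bystanders and look-alikes in the last pictures looked unmoved; I did not re-measure them.

**Disagreements:** The side camera put the foot about 4 mm farther back (-12 mm) than the wrist camera, which I put down to its coarser resolution. The wrist camera's own fit put the jig about 1.5 mm off the position I got from the fixed cameras.

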